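# Lock the cam-arm cap on the rinse-water canister

### The job

Close the rinse-water canister: set the cap, arms raised, straight down over the filler neck until it rests on its seal, then swing its two cam arms down together, all the way against the sides of the cap, so that they pull it down evenly and stay locked. Feel your way and do not force it: the neck does not stand exactly in the middle of the canister. Leave the other things on the bench alone.

Things in the scene. Friction and masses are not known exactly. Their poses are not given: they have to be found in the camera images.
- cap: round aluminium cap (cam-and-groove cap), 48 mm diameter, 40 mm high, about 0.38 kg, standing mouth down. Origin: centre of the mouth's plane; z up through its closed top. Cam arms on its +x and -x sides; the +y and -y sides are bare for a grip, 48 mm wide. Bore 39 mm; 28 mm inside lies a springy seal (9 N per mm, 5 mm travel).
- canister: stainless canister, 128 mm diameter, fixed on the bench. Origin: centre of its underside, z up. Carrying loops at its +y and -y sides reach 85 mm from its axis, an outlet stub at +x 98 mm, both below 60 mm. Heights of the cap's mouth over this origin: 166 mm sitting on top of the neck's rim, about 138 mm resting on its seal, about 135 mm locked.
- canister_top (a point): centre of the canister's flat top, 90 mm over its underside. A groove adapter (filler neck) stands here, 76 mm high, on a flange 68 mm wide and 14 mm high: rim 36.6 mm wide with a plain top edge, under it a groove 22 mm wide, then a 33 mm stem. The neck is bolted fast but up to 6 mm off this point in x and in y, unmeasured. The cap fits over it with 1 mm of play.
- cam_arm_a (a joint): hinge of the cam arm on the cap's own +x side, rad: 0 closed (pointing straight down, against its stop), 1.57 level, 2.2 to 2.34 raised as at the start, 2.36 upper stop. A stiff pin (0.03 N m): it stays where it is left. Below about 1.0 its cam bears under the neck's rim: closing takes up to 0.25 N m, then past centre (below 0.2) it stays locked.
- cam_arm_b (a joint): the same for the like cam arm on the cap's own -x side. If one arm is closed alone it drags the cap aside and the other binds.
- cam_arm_a_pin (a point): pin of arm a, 23.3 mm from the cap's axis, 16 mm over the mouth. The arm is a steel lever 45 mm long from the pin, 11 mm wide, 5 mm thick, with a ring 14 mm wide at its end. When closed its outer face is 29.3 mm from the cap's axis: 59 mm across both closed arms.
- cam_arm_b_pin (a point): pin of arm b, likewise on the cap's -x side
- specimen_cup: bystander: specimen cup with screw lid, 57 mm diameter, 61 mm high; origin: centre of its underside
- strip_meter: bystander: upright hand-held meter on a small foot, 62 x 56 x 143 mm; origin: centre of its underside
- timer: bystander: flat bench timer, 60 x 64 x 22 mm; origin: centre of its underside
- reagent_bottle: bystander: tall reagent bottle with a dip pipe, 68 mm diameter, 217 mm high; origin: centre of its underside
Things that resemble listed ones, but are neither listed nor needed, are in the scene too. Of the things shaped like the canister, the stainless one is meant.

How it is judged:
By the outcome, as a careful person would: the job done as asked, in the order asked, and still so for the second after the job is handed in, with the robot touching nothing.
It also fails if it takes over 58 s, if anything falls off the work surface, if the arm or the gripper's body presses on something with over 40 N, if the wrist force passes 120 N, or if a joint passes its speed limit or range.

### The arm

A 7-joint arm with a two-finger parallel gripper is mounted at the origin on a cart in front of the work surface, level with it; the furniture and walls round the work are solid. World frame = base frame: x ahead of the robot, y to its left, z up, the work surface at z = 0. Lengths are in m, angles in rad, forces in N, time in s.
With the tool pointing down it reaches from about 0.425 to 0.95 m from the base axis. Payload 4.7 kg.
Tool frame: the origin (TCP) lies between the finger pads; the fingertips stand 25 mm ahead of it and the grasp point (between the pads) lies 6 mm ahead of it; z points along the fingers, y is the line along which they close (so a half turn about z gives the same grasp; the last joint's range is limited). The gripper opens to 85 mm and grips with 20 to 120 N. Pads are 22 mm wide; open, the fingers measure 114 mm over their backs; the gripper's body (76 mm by 85 mm) begins 54 mm behind the grasp point. The pads swing forward as they close: fully open they stand 13 mm farther back than shut.
Start: joints at [-1.345, 0.469, -0.049, 1.532, 0.024, 1.141, -0.082], TCP at [0.17, 0.653, 0.256] pointing down, gripper open.
Joint ranges: [-2.59, 2.59], [-0.33, 1.99], [-1.39, 1.29], [0.1, 2.45], [-1.04, 4.18], [0.21, 1.99], [-2.66, 2.66]. Speed limits (rad/s): [2.57, 2.57, 3.14, 3.14, 3.14, 3.14, 3.14].

### API

Orientations are given as a 3x3 rotation matrix whose columns are the frame's x, y, z axes.
In Python, from rig import * gives the robot as it stands. Calls block until the motion is done:
- movep(position, orientation): joint-space move of the TCP to a pose.
- move_l(position, attitude=None, feed=0.15, until_force=None): straight line of the TCP; attitude=None keeps the orientation; feed is the mean speed in m/s. With until_force (N) it stops when the force on the tool has changed by that much, and returns True; else False.
- move_joints(angles): joint-space move.
- command_gripper(opening, newtons=None): finger opening in m; newtons is the grip in N (None keeps the last); returns when the fingers have stopped.
- sleep(seconds).
- inverse_kinematics(position, orientation): joint angles nearest the present ones, or None.
- sense(): the state.
- camera(name): name is "side" or "top"; returns (picture, depth): 384x512x3 uint8, red, green, blue; 384x512 float32, m along the optical axis (not along the pixel's ray), 0 where there is no reading.
- camera_params(name): a dict with "K" (3x3 intrinsics, pixels), "position" and "rotation" of the camera in the world. Camera axes: x right, y down, z forward; pixel columns grow to the right and rows downward; lengths in m; the calibration is good to about 2 mm. A picture is of the moment at which its call begins. camera_params takes no time and is no camera call.
A pose or a line that the arm cannot do raises Unreachable and nothing moves.
- finish_job(): hands the job in; it is judged then, once.
The state is a dict: "time_s": time; "joint_pos": joint angles; "qd": joint speeds; "joint_efforts": joint torques, N m; "position": TCP position; "tcp_rot": TCP orientation; "wrist_force": force on the tool from outside, world axes, zero at the start; "ft_torque": the same for the moment, N m; "finger_gap": finger opening in m; "gripper_force": force on a finger pad.
Only numpy, scipy, OpenCV 4.12 (cv2) and the standard library are available. Lean on these libraries where they do the work, as an engineer would, in place of code of your own. Each camera call takes 0.05 s, during which the arm holds its last target. There are 200 camera calls.

## Working session

There is one attempt and no reset: what is moved stays moved. The work goes in short steps, each a Python script; the robot and the scene stay as the last script left them, time stands still between calls to the robot, and variables do not carry over. Pictures are saved under pics/ and viewed, at most 10 in all, crops included, and the job is handed in when it is done.

```bash
mkdir -p pics; ls
python3 - <<'E'
from rig import *
import cv2,numpy as np
for n in("side","top"):
    p,d=camera(n); np.savez(f"pics/{n}0.npz",p=p,d=d); cv2.imwrite(f"pics/{n}0.png",cv2.resize(p[:,:,::-1],(768,576),interpolation=cv2.INTER_CUBIC))
    c=camera_params(n); print(n,c["K"],c["position"],c["rotation"])
print(sense())
E
```

```text
pics
side [[492.99725223   0.         248.90425548]
 [  0.         492.99725223 183.32518006]
 [  0.           0.           1.        ]] [0.46678649 1.13645462 0.77120526] [[-0.99814782 -0.02834496  0.05382841]
 [-0.06057015  0.54556073 -0.83587963]
 [-0.00567369 -0.83759182 -0.54626711]]
top [[473.8133969    0.         249.66642677]
 [  0.         473.8133969  202.320313  ]
 [  0.           0.           1.        ]] [0.39351683 0.07410009 1.25815592] [[ 0.01047708 -0.99087775  0.13435591]
 [-0.99978766 -0.01276481 -0.01617724]
 [ 0.01774469 -0.13415789 -0.99080108]]
{'time_s': 0.1, 'joint_pos': array([-1.34490127,  0.46940165, -0.04857199,  1.53355661,  0.02410104,
        1.14097011, -0.08229473]), 'qd': array([-0.00044045, -0.00151944,  0.00011358, -0.00440331, -0.00137674,
       -0.00025575, -0.0003493 ]), 'joint_efforts': array([ 1.21240562e-03, -5.11510241e+01, -4.66637139e-02, -2.38388425e+01,
        1.08378689e-02,  4.36417147e-03, -1.08693257e-05]), 'position': array([0.17001252, 0.65276006, 0.25534624]), 'tcp_rot': array([[-9.67718472e-01,  2.52033369e-01, -3.73035437e-04],
       [ 2.52033635e-01,  9.67716964e-01, -1.71004649e-03],
       [-6.99960571e-05, -1.74886106e-03, -9.99998468e-01]]), 'wrist_force': array([-0.16847243, -0.52598704,  0.44011615]), 'ft_torque': array([ 0.00491232, -0.00749642, -0.0270212 ]), 'gripper_force': 0.0, 'finger_gap': 0.0856665091110141}
```

View pics/side0.png

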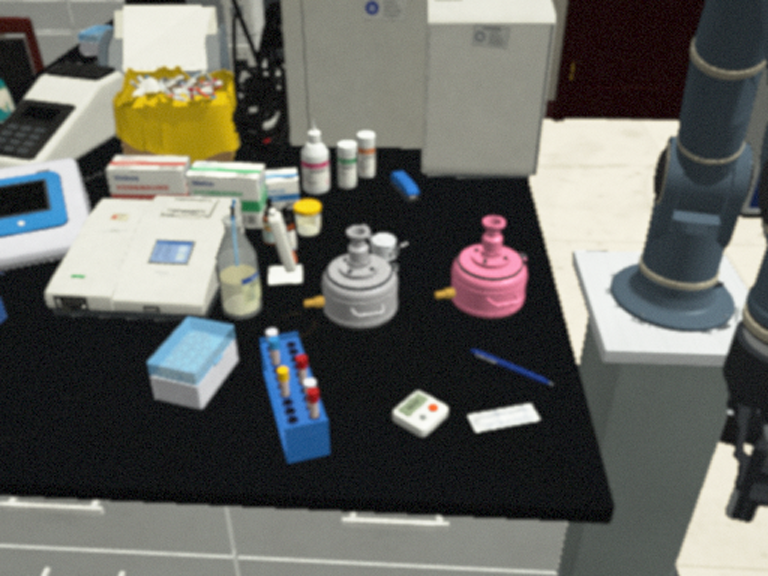

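View pics/top0.png

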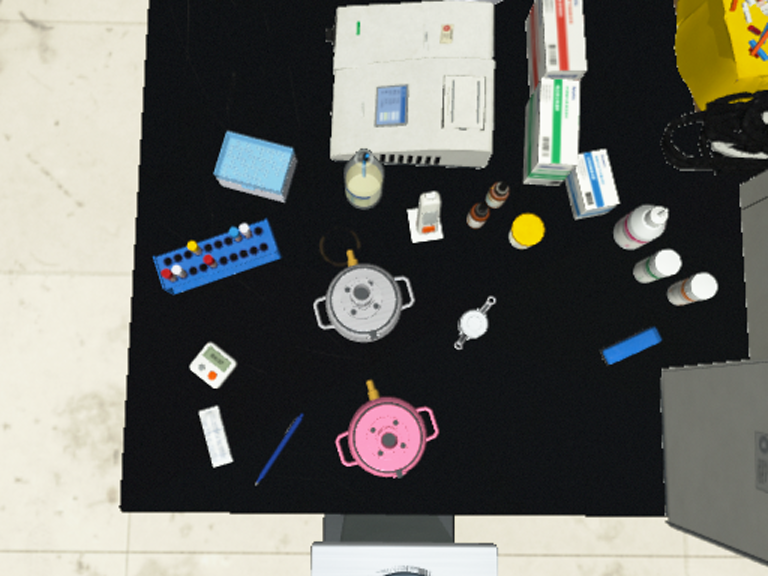

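```bash
cat > h.py <<'E'
import numpy as np,cv2
def ray(c,u,v,z):
    d=c["rotation"]@np.linalg.solve(c["K"],[u,v,1.0]); p=np.array(c["position"]); return p+d*(z-p[2])/d[2]
def proj(c,X):
    q=c["K"]@(np.array(c["rotation"]).T@(np.array(X)-c["position"])); return q[:2]/q[2]
def cloud(c,d):
    v,u=np.indices(d.shape); r=np.stack([u,v,np.ones_like(u)],-1)@np.linalg.inv(c["K"]).T
    return (r*d[...,None])@np.array(c["rotation"]).T+c["position"]
def crop(p,u0,v0,u1,v1,k): return cv2.resize(np.ascontiguousarray(p[v0:v1,u0:u1,::-1]),None,fx=k,fy=k,interpolation=cv2.INTER_NEAREST)
E
python3 - <<'E'
from rig import *
from h import *
t=np.load("pics/top0.npz");s=np.load("pics/side0.npz")
a=crop(t["p"],195,160,345,240,5);b=crop(s["p"],200,140,350,220,5)[:, :750]
cv2.imwrite("pics/c1.png",cv2.resize(np.vstack([a,b]),(560,596)) if 0 else np.vstack([a,b])[:, :][::1][:800])
ct=camera_params("top");cs=camera_params("side")
print("rim",ray(ct,241.5,195,.166),"cap",ray(ct,315.5,216,.04),"can",ray(ct,242,201,.09))
for n,c,z in(("top",ct,t),("side",cs,s)):
    P=cloud(c,z["d"]);
    m=(P[...,2]>.155)&(P[...,2]<.18)&(abs(P[...,0]-.49)<.1)&(abs(P[...,1]-.1)<.1)
    q=P[m]; print(n,len(q),q.min(0) if len(q) else 0,q.max(0) if len(q) else 0)
    m=(P[...,2]>.034)&(P[...,2]<.08)&(abs(P[...,0]-ray(ct,315.5,216,.04)[0])<.06)&(abs(P[...,1]-ray(ct,315.5,216,.04)[1])<.06)
    q=P[m]; print(n,len(q),q.min(0),q.max(0),np.median(q,0))
E
```

```text
rim [0.55858697 0.07548247 0.166     ] cap [ 0.52513289 -0.1167619   0.04      ] can [0.5549923  0.07414156 0.09      ]
top 127 [0.54204165 0.06029523 0.15507326] [0.57788067 0.0953303  0.16968783]
top 315 [ 0.48254102 -0.15067241  0.03403795] [ 0.57194656 -0.08328792  0.05135918] [ 0.52790295 -0.11783485  0.03964329]
side 119 [0.5440103  0.06293628 0.15500169] [0.57915571 0.09902098 0.16828796]
side 134 [ 0.48428127 -0.14959337  0.03401651] [ 0.57240563 -0.07952222  0.05053339] [ 0.52792741 -0.10865553  0.03870328]
```

```bash
python3 -c "
import cv2;i=cv2.imread('pics/c1.png');print(i.shape);cv2.imwrite('pics/c1b.png',i[:, :][:600] if i.shape[0]<=600 else cv2.resize(i,(563,600),interpolation=cv2.INTER_AREA))"
```

```text
(800, 750, 3)
```

View pics/c1b.png

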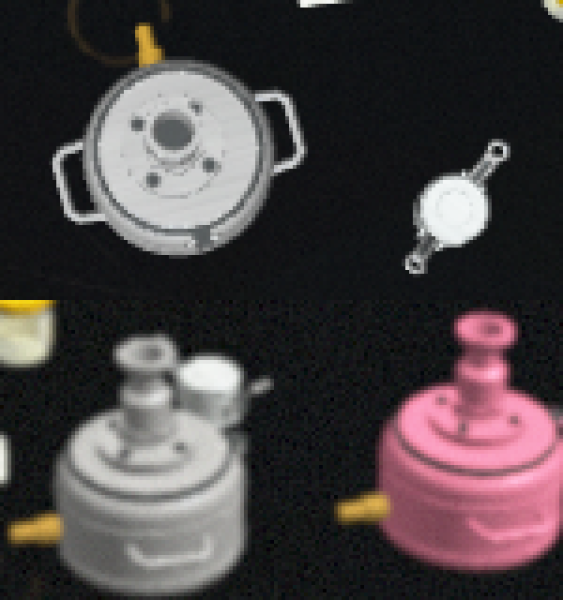

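The crop shows the bare stainless canister with its open neck at top (241,195.5), the pink look-alike at top (258,290), and the only cap at top (315.5,216). The cap's arm rings are at (328,200) and (306,230). Candidates for the canister are stainless (242,201) and pink (258,290), so I choose stainless. The cap can only be (315,216); other white round things are a bottle lid at (438,177), a bottle lid at (462,193) and the cup at (351,154).

Run:
```python
from rig import *
from h import *
C={n:camera_params(n) for n in("top","side")};D={n:np.load(f"pics/{n}0.npz") for n in C}
def blob(g,box,thr,inv,seed):
    u0,v0,u1,v1=box; s=cv2.resize(g[v0:v1,u0:u1],None,fx=8,fy=8,interpolation=cv2.INTER_CUBIC)
    m=((s<thr) if inv else (s>thr)).astype(np.uint8)
    cs,_=cv2.findContours(m,cv2.RETR_LIST,cv2.CHAIN_APPROX_NONE)
    out=[]
    for c in cs:
        if cv2.contourArea(c)>300 and len(c)>5:
            e=cv2.fitEllipse(c); ce=(np.array(e[0])+.5)/8-.5+[u0,v0]
            out.append((np.round(ce,2),np.round(np.array(e[1])/8,2)))
    return out
for n in C: 
    g=cv2.cvtColor(D[n]["p"],cv2.COLOR_RGB2GRAY)
    if n=="top": B,K=(231,184,252,207),(300,192,334,236)
    else: B,K=(229,149,249,162),(245,152,268,170)
    for th in(110,130,150):
        for c,s in blob(g,B,th,True,0): print(n,"bore",th,c,s,ray(C[n],*c,.166)[:2])
    for th in(130,170,210):
        for c,s in blob(g,K,th,False,0): print(n,"cap",th,c,s,ray(C[n],*c,.04)[:2])
    P=cloud(C[n],D[n]["d"])
    q=P[(P[...,2]>.160)&(P[...,2]<.175)&(abs(P[...,0]-.56)<.04)&(abs(P[...,1]-.078)<.04)]
    print("depth rim",n,len(q),(q.min(0)+q.max(0))/2,q.mean(0),np.ptp(q,axis=0))
a=ray(C["top"],327.8,200,.047);b=ray(C["top"],305.7,230.1,.047);print("rings",a,b,"mid",(a+b)/2,"yaw",np.arctan2(*(a-b)[1::-1]),np.linalg.norm(a-b))
print("bottle",ray(C["top"],243,107,.2),"meter",ray(C["top"],286,133,.14))
g=cv2.cvtColor(D["top"]["p"],cv2.COLOR_RGB2GRAY);print(g[188:203,232:252])
```

```text
top bore 110 [250.33 203.58] [2.51 2.76] [0.5386805  0.05469365]
top bore 110 [240.44 195.12] [ 7.47 10.01] [0.5582717  0.07794851]
top bore 130 [250.23 203.57] [2.84 3.42] [0.53870097 0.05492648]
top bore 130 [231.53 192.73] [2.35 3.23] [0.56363204 0.09878778]
top bore 130 [240.46 194.93] [ 8.48 10.77] [0.55872004 0.07790778]
top bore 150 [250.13 203.56] [3.09 3.92] [0.53872144 0.05515931]
top bore 150 [244.52 201.87] [1.45 5.71] [0.5425196  0.06825203]
top bore 150 [231.62 192.7 ] [2.61 3.83] [0.56370558 0.0985792 ]
top bore 150 [240.53 194.69] [ 9.59 11.21] [0.5592878  0.07775207]
top bore 150 [246.78 188.21] [2.27 3.46] [0.57478486 0.06335854]
top cap 130 [304.96 230.12] [2.01 4.06] [ 0.48817441 -0.08920104]
top cap 130 [305.16 229.84] [5.09 5.47] [ 0.48890386 -0.08972191]
top cap 130 [322.68 205.41] [1.77 7.72] [ 0.55304309 -0.13570302]
top cap 130 [327.05 199.89] [3.1  3.31] [ 0.5676857  -0.14726465]
top cap 130 [317.26 213.11] [16.83 31.03] [ 0.53272483 -0.12139998]
top cap 170 [315.3  215.76] [17.29 19.38] [ 0.52575172 -0.11624744]
top cap 170 [326.82 200.71] [3.56 6.02] [ 0.
[... 1773 characters left out ...]
 205 205
  205 205]
 [200 203 204 159  99  92  92  90  92  91  91  93  93  97 130 192 204 205
  205 202]
 [203 185 202 173 105  91  93  92  92  92  92  93  91  87 166 200 200 204
  205 206]
 [201 176 200 205 134  95  90  93  91  91  92  91  88  92 189 205 195 206
  208 209]
 [201 178 184 202 193 134 102  93  90  92  93  92 106 168 199 187 190 207
  212 212]
 [203 183 151 190 207 194 151 121 113 108 113 126 176 200 199 156 198 203
  208 209]
 [200 196 145 148 192 210 203 191 184 169 187 200 198 196 148 170 186 179
  206 211]
 [202 203 189 178 155 215 206 198 205 204 205 197 172 142 124 179 162 194
  199 200]
 [207 207 190 202 174 167 169 174 186 186 192 150 139 128 163 159 199 156
  122 139]]
```

```bash
cat >> h.py <<'E'
def R(a): 
    c,s=np.cos(a),np.sin(a); return np.array([[-s,c,0],[c,s,0],[0,0,-1.0]])
def st(s,msg=""): print(msg,round(s["time_s"],2),np.round(s["position"],4),"F",np.round(s["wrist_force"],2),"T",np.round(s["ft_torque"],3),"gap",round(s["finger_gap"],4),"q7",round(s["joint_pos"][6],2))
E
python3 - <<'E'
from rig import *
from h import *
x,y=.5262,-.1166;a=.938
movep([x,y,.28],R(a));st(sense(),"above")
move_l([x,y,.10],feed=.25)
print(move_l([x,y,.034],feed=.1,until_force=6));st(sense(),"down")
command_gripper(.044,60);st(sense(),"grip")
p,d=camera("side");cv2.imwrite("pics/g1.png",crop(p,200,100,340,200,5))
E
```

```text
above 3.08 [ 0.5265 -0.1156  0.2799] F [ 1.16 -0.55 -0.31] T [-0.034  0.046 -0.   ] gap 0.0855 q7 1.33
False
down 4.75 [ 0.5266 -0.1169  0.0344] F [ 0.03 -1.06  0.14] T [-0.04  -0.027  0.011] gap 0.0853 q7 1.62
grip 5.19 [ 0.527  -0.1162  0.0349] F [0.23 1.94 6.5 ] T [ 0.251  0.15  -0.074] gap 0.0466 q7 1.62
```

View pics/g1.png

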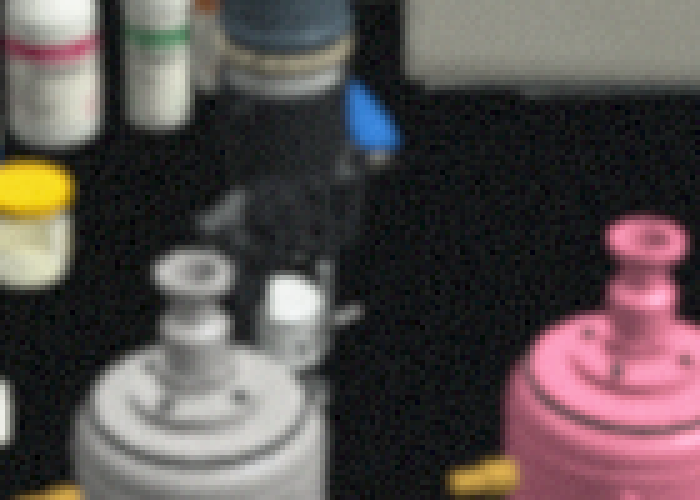

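The cap is gripped at about (258,159) in the side image, with the arms clear of the fingers. Next I lift it and hover over the neck.

Run:
```python
from rig import *
from h import *
a=.938
move_l([.527,-.1162,.26],feed=.25)
movep([.5595,.0778,.26],R(a))
move_l([.5595,.0778,.213],feed=.15)
st(sense(),"hover")
p,d=camera("side");np.savez("pics/hs.npz",p=p,d=d);cv2.imwrite("pics/g2.png",crop(p,200,120,290,190,8))
```

```text
hover 7.57 [0.5597 0.0765 0.2132] F [-0.34  0.06 -3.64] T [-0.013  0.023 -0.018] gap 0.0464 q7 1.05
```

View pics/g2.png

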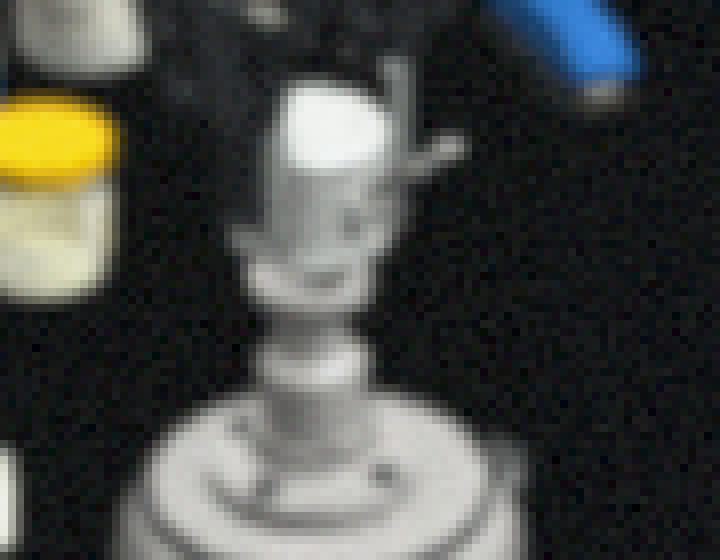

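The hover picture shows the cap (disc's right edge about (249,136)) above the rim (centre about (239,154)), with the near finger hiding its left part. It looks roughly coaxial, so I'll descend by feel.

Run:
```python
from rig import *
from h import *
C=camera_params("side")
print("cap right edge px",(proj(C,[.5595-.024,.0778,.218])-[200,120])*8, "rim ctr",(proj(C,[.5595,.0778,.166])-[200,120])*8)
s0=sense();st(s0)
r=move_l([.5595,.0778,.190],feed=.03,until_force=6);s=sense();st(s,r)
dF=s["wrist_force"]-s0["wrist_force"];dT=s["ft_torque"]-s0["ft_torque"]
print("mouth",s["position"][2]-.0349,"cop dx,dy mm",-dT[1]/dF[2]*1e3,dT[0]/dF[2]*1e3)
```

```text
cap right edge px [386.84675304 121.91641278] rim ctr [310.49599989 269.82303703]
 7.62 [0.5603 0.0767 0.2139] F [-0.1   0.92 -3.84] T [-0.032 -0.022 -0.015] gap 0.0465 q7 1.05
True 8.12 [0.5594 0.0785 0.1994] F [ 1.68  1.45 -3.54] T [ 0.342 -0.381 -0.019] gap 0.0469 q7 1.07
mouth 0.16449621896621414 cop dx,dy mm 1197.880572442697 1251.54957871649
```

Run:
```python
from rig import *
from h import *
for i in range(3): sleep(.1);st(sense())
p=sense()["position"]
r=move_l([.5595,.0778,.1975],feed=.03);
for i in range(3): sleep(.1);st(sense(),"press")
```

```text
8.22 [0.5591 0.0787 0.1991] F [ 2.23  2.22 -2.79] T [ 0.346 -0.535  0.019] gap 0.0467 q7 1.06
 8.32 [0.5591 0.0786 0.1991] F [ 1.65  1.89 -1.24] T [ 0.415 -0.648 -0.01 ] gap 0.0468 q7 1.06
 8.43 [0.559  0.0786 0.1991] F [ 3.02  2.92 -3.88] T [ 0.536 -0.762  0.024] gap 0.0468 q7 1.06
press 8.78 [0.5595 0.0783 0.1973] F [ 2.02  2.43 -3.64] T [ 0.782 -0.64  -0.059] gap 0.0467 q7 1.07
press 8.88 [0.5594 0.0782 0.1973] F [ 2.98  4.79 -4.7 ] T [ 0.785 -0.604 -0.009] gap 0.0465 q7 1.07
press 8.97 [0.5594 0.0782 0.1974] F [ 2.56  3.83 -3.87] T [ 0.929 -0.631 -0.065] gap 0.0467 q7 1.07
```

Run:
```python
from rig import *
from h import *
def f(): 
    F=[]
    for i in range(4): sleep(.03);F.append(sense()["wrist_force"])
    return np.mean(F,0)
x,y=.5602,.0788
move_l([x,y,.1965],feed=.02)
for z in(.194,.190,.186,.181,.177):
    F=f();print(np.round([x,y],4),np.round(F,2));st(sense())
    d=np.clip(F[:2]*.0002,-.0008,.0008)
    if np.hypot(*F[:2])>1.5: x+=d[0];y+=d[1]
    if F[2]>4: break
    if move_l([x,y,z],feed=.03,until_force=12): print("stopped");break
st(sense(),"end");print(f())
```

```text
[0.5602 0.0788] [ 0.81  1.75 -4.58]
 9.36 [0.5597 0.0785 0.1962] F [ 0.93  2.37 -4.97] T [ 0.45  -0.229 -0.014] gap 0.0464 q7 1.07
[0.5604 0.0792] [ 0.75  1.04 -4.99]
 9.74 [0.5601 0.0788 0.1937] F [ 1.06  0.83 -5.11] T [ 0.205 -0.113  0.055] gap 0.0465 q7 1.07
[0.5604 0.0792] [ 0.41  0.58 -4.53]
 10.16 [0.5602 0.0789 0.1899] F [ 0.31  0.77 -4.2 ] T [0.048 0.026 0.019] gap 0.0465 q7 1.07
[0.5604 0.0792] [ 0.12 -0.23 -4.64]
 10.57 [0.5604 0.0791 0.186 ] F [ 0.54 -0.05 -5.32] T [ 0.067  0.005 -0.015] gap 0.0465 q7 1.08
[0.5604 0.0792] [ 0.02 -0.18 -4.75]
 11.03 [0.5604 0.0791 0.181 ] F [ 0.01 -0.83 -4.78] T [0.016 0.001 0.011] gap 0.0465 q7 1.08
end 11.31 [0.5602 0.0791 0.1767] F [-0.26  0.23 -3.49] T [-0.059 -0.009  0.001] gap 0.0464 q7 1.09
[-0.49513827 -0.13218215 -4.25003308]
```

Run:
```python
from rig import *
from h import *
x,y=.5604,.0791
print(move_l([x,y,.1705],feed=.015,until_force=5));sleep(.1);s=sense();st(s,"seat")
command_gripper(.085);sleep(.1);st(sense(),"rel")
p0=sense()["position"]
move_l([p0[0],p0[1],.28],feed=.2);st(sense(),"up")
for n in("top","side"):
    p,d=camera(n);np.savez(f"pics/{n}1.npz",p=p,d=d)
    if n=="side":cv2.imwrite("pics/g3.png",crop(p,200,120,290,190,8))
```

```text
True
seat 11.93 [0.5607 0.0792 0.1723] F [-0.42  0.32  4.75] T [0.026 0.084 0.051] gap 0.0466 q7 1.09
rel 12.49 [0.5593 0.0792 0.1708] F [ 1.37 -1.11 -0.47] T [ 0.005  0.029 -0.067] gap 0.0853 q7 1.09
up 13.18 [0.5585 0.0794 0.279 ] F [-0.52 -0.92 -0.81] T [ 0.039 -0.03  -0.033] gap 0.0851 q7 0.99
```

View pics/g3.png

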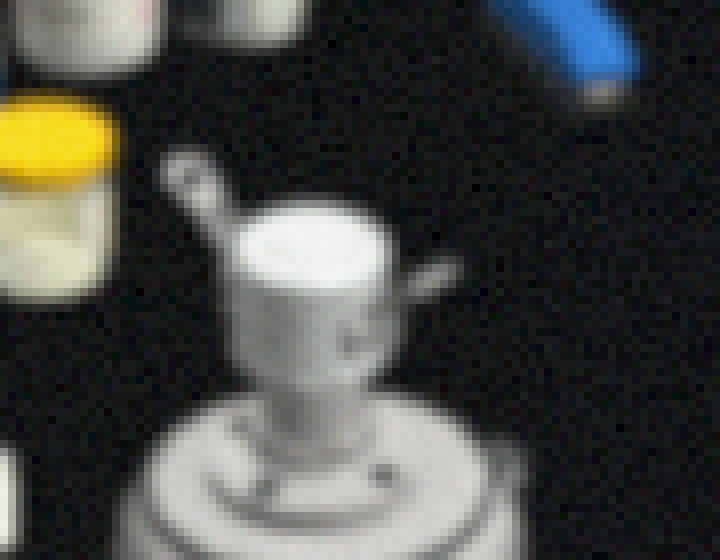

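The cap sits on the neck with both arms raised (rings at side (223,141) and (255,153), disc centre about (239,150.5)). Next I measure its centre.

Run:
```python
from rig import *
from h import *
c=camera_params("side");p=np.load("pics/side1.npz");g=cv2.cvtColor(p["p"],cv2.COLOR_RGB2GRAY)
s=cv2.resize(g[142:160,224:254],None,fx=8,fy=8,interpolation=cv2.INTER_CUBIC)
for th in(195,210,220):
    cs,_=cv2.findContours((s>th).astype(np.uint8),cv2.RETR_EXTERNAL,cv2.CHAIN_APPROX_NONE)
    k=max(cs,key=cv2.contourArea);e=cv2.fitEllipse(k);q=(np.array(e[0])+.5)/8-.5+[224,142];print(th,q,np.array(e[1])/8,e[2],ray(c,*q,.178))
print("tcp",.5605,.0792)
def mm(u,v,z): return ray(c,200+u/8,120+v/8,z)
b=mm(190,178,.178+.008);a2=mm(447,270,.178+.008);print("rings",b,a2,"mid",(a2+b)/2,"yaw",np.arctan2(*(b-a2)[1::-1]),np.linalg.norm(a2-b))
P=cloud(c,p["d"]);m=(P[...,2]>.172)&(P[...,2]<.181)&(abs(P[...,0]-.56)<.03)&(abs(P[...,1]-.08)<.03);q=P[m];print((q.min(0)+q.max(0))/2,np.median(P[m],0))
# full white disc width at row
for v in(149,150,151,152,156,160): print(v,g[v,222:256])
t=np.load("pics/top1.npz")["p"];print(t[185:205:6,232:250:6].mean(-1))
```

```text
195 [238.64915276 150.93552017] [10.04817581 18.4014473 ] 96.02279663085938 [0.55913203 0.08505509 0.178     ]
210 [238.61864853 150.8362608 ] [ 9.4235096  17.61738205] 95.095703125 [0.55924534 0.08456499 0.178     ]
220 [238.6220274  150.78996944] [ 8.92676163 17.06916428] 94.96692657470703 [0.55925509 0.08433414 0.178     ]
tcp 0.5605 0.0792
rings [0.59842756 0.0571565  0.186     ] [0.51564072 0.11082369 0.186     ] mid [0.55703414 0.08399009 0.186     ] yaw -0.5751493185347374 0.09866016244763623
[0.55950455 0.08095242 0.17618958] [0.56223953 0.08494699 0.17683013]
149 [ 22   8  33  67 107 141 151 171 215 235 239 239 240 240 242 243 242 242
 241 242 242 239 238 233 221 172 106  44  20  18  18  19   1  17]
150 [ 29  19  20  42  76 119 147 183 225 240 240 235 236 238 239 241 241 242
 243 241 242 239 238 238 234 201 133  66  22  22  17  21  14  24]
151 [ 11  17  14  19  48  91 134 181 223 236 239 235 232 235 236 239 239 241
 241 242 242 239 238 239 236 210 144  75  22   9  20  26  36  39]
152 [ 15  27  18  25  33  78 126 170 205 229 237 238 236 237 235 239 238 241
 242 240 239 238 240 240 236 208 144  73  30  30  27  46  59  73]
156 [ 25  12  28  25  28  53  84 108 120 120 122 130 139 151 159 176 185 188
 196 197 196 193 194 193 172 147 115  85  87 103 116 103  79  47]
160 [ 18  22  21  19  21  37  60  99 113 118 117 114 114 116 122 134 145 158
 165 168 156 162 174 163 142 132 128 105  65  31  24  14  28  18]
[[90.         93.66666667 88.66666667]
 [91.         92.33333333 89.33333333]
 [91.33333333 92.66666667 88.33333333]
 [92.         92.66666667 88.        ]]
```

Run:
```python
from rig import *
from h import *
x,y=.5602,.0794
best=None
for a in(-.61,-.61+np.pi):
    q=inverse_kinematics([x,y,.25],R(a))
    if q is not None:
        print(a,np.round(q,2))
        if best is None or abs(q[6]-sense()["joint_pos"][6])<best[0]: best=(abs(q[6]-sense()["joint_pos"][6]),a)
a=best[1];print("a",a)
movep([x,y,.25],R(a));st(sense(),"rot")
move_l([x,y,.212],feed=.15)
for z in np.arange(.205,.149,-.006):
    r=move_l([x,y,z],feed=.04,until_force=20);st(sense(),r)
    if r: break
p,d=camera("side");cv2.imwrite("pics/g4.png",crop(p,200,120,290,190,8))
```

```text
-0.61 [-1.04  0.5   1.14  1.85 -0.5   1.13 -0.32]
2.5315926535897932 [-0.57  0.31  0.45  1.83 -0.15  1.04  2.47]
a -0.61
rot 14.47 [0.5601 0.0793 0.2496] F [-0.06 -0.21  0.49] T [ 0.013 -0.001 -0.007] gap 0.085 q7 -0.32
False 15.2 [0.5603 0.0794 0.2052] F [ 0.78 -0.29 -0.04] T [-0.018  0.022  0.026] gap 0.085 q7 -0.28
False 15.5 [0.56   0.0794 0.1987] F [-0.43  0.73  1.22] T [-0.031 -0.02   0.025] gap 0.0849 q7 -0.27
False 15.8 [0.5601 0.0794 0.1928] F [0.13 0.6  0.22] T [-0.017 -0.039  0.028] gap 0.0852 q7 -0.26
False 16.1 [0.5603 0.0794 0.1869] F [ 0.64 -0.66  0.79] T [-0.054 -0.173  0.023] gap 0.085 q7 -0.26
False 16.4 [0.5599 0.0796 0.1806] F [ 0.47 -0.11 -0.49] T [ 0.081 -0.037 -0.008] gap 0.0849 q7 -0.25
False 16.7 [0.5601 0.0794 0.1747] F [-0.38 -0.9   0.76] T [ 0.028 -0.099  0.033] gap 0.085 q7 -0.25
False 17.0 [0.5604 0.0792 0.1689] F [ 2.54 -0.13  2.09] T [-0.126 -0.266  0.02 ] gap 0.0851 q7 -0.24
False 17.3 [0.5602 0.0793 0.1628] F [1.83 0.13 1.18] T [-0.106 -0.282 -0.027] gap 0.085 q7 -0.23
False 17.6 [0.5601 0.0794 0.1569] F [ 1.09 -0.92  1.93] T [-0.042 -0.128  0.03 ] gap 0.0851 q7 -0.23
False 17.9 [0.5603 0.0795 0.1512] F [ 0.63 -0.53  4.47] T [ 0.025 -0.119 -0.034] gap 0.0848 q7 -0.22
```

View pics/g4.png

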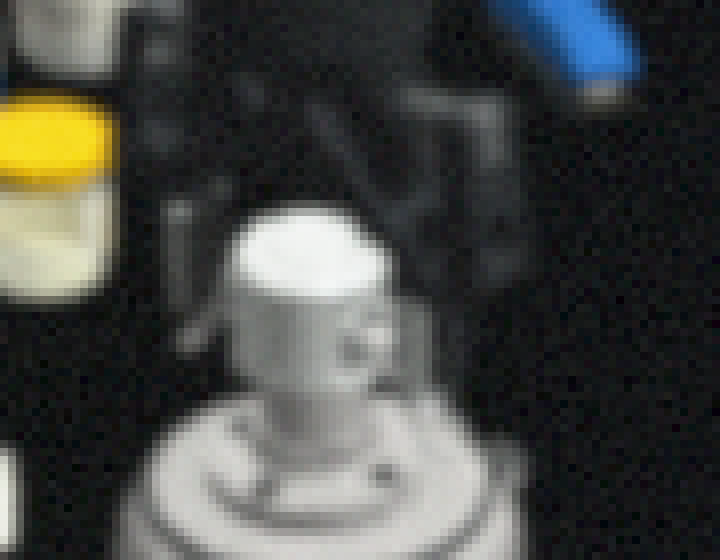

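Both arms are pushed below level: the left ring is at side (224,163) and the right one is partly behind the finger at (254,169). The force is still small, so I go on down.

Run:
```python
from rig import *
from h import *
x,y=.5602,.0794
for z in np.arange(.1485,.1375,-.0025):
    r=move_l([x,y,z],feed=.02,until_force=20);st(sense(),r)
    if r: break
p,d=camera("side");cv2.imwrite("pics/g5.png",crop(p,200,120,290,190,8))
```

```text
False 18.23 [0.5605 0.0794 0.1489] F [ 0.05 -0.22  6.33] T [ 0.039  0.009 -0.034] gap 0.0853 q7 -0.22
False 18.5 [0.5605 0.0795 0.1465] F [0.21 0.67 7.03] T [0.082 0.058 0.045] gap 0.0848 q7 -0.21
False 18.77 [0.5605 0.0796 0.144 ] F [0.01 0.07 6.4 ] T [0.062 0.045 0.042] gap 0.085 q7 -0.21
False 19.05 [0.5603 0.0797 0.1414] F [-0.57 -1.24  6.12] T [0.142 0.096 0.08 ] gap 0.0857 q7 -0.21
False 19.32 [0.5602 0.0798 0.1388] F [ 0.3  -0.25  5.96] T [ 0.133  0.118 -0.005] gap 0.0848 q7 -0.21
```

View pics/g5.png

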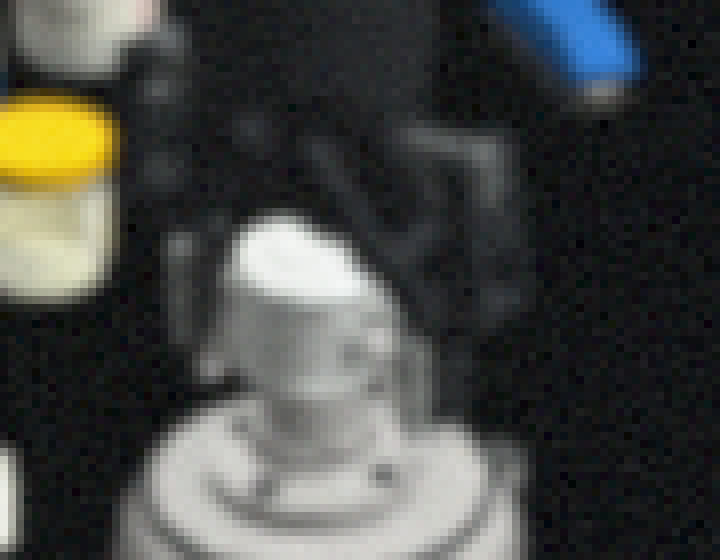

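The arms hang inside the fingers now (left ring at (226,166), right arm behind the pad at (252,166)), loaded evenly with no lateral force. I close the fingers step by step.

Run:
```python
from rig import *
from h import *
for g in(.079,.073,.068,.064,.061,.058):
    command_gripper(g,50);s=sense();st(s,g);print("  gf",round(s["gripper_force"],1))
    if np.hypot(*s["wrist_force"][:2])>15 or s["wrist_force"][2]>30: print("hold");break
p,d=camera("side");cv2.imwrite("pics/g6.png",crop(p,200,120,290,190,8))
```

```text
0.079 19.61 [0.5598 0.08   0.1386] F [0.3  0.76 6.05] T [ 0.203  0.165 -0.031] gap 0.079 q7 -0.21
  gf 2.4
0.073 19.84 [0.5592 0.0803 0.1383] F [-1.17  2.15  4.62] T [ 0.41   0.409 -0.043] gap 0.0734 q7 -0.21
  gf 2.2
0.068 20.07 [0.5595 0.08   0.1381] F [-2.29  2.15  3.03] T [ 0.401  0.412 -0.063] gap 0.068 q7 -0.21
  gf 1.4
0.064 20.29 [0.5602 0.0791 0.1382] F [-0.19 -0.17  0.65] T [0.012 0.017 0.013] gap 0.0637 q7 -0.21
  gf 0.1
0.061 20.51 [0.5607 0.0787 0.1385] F [ 1.34 -0.96 -1.2 ] T [-0.273 -0.421  0.041] gap 0.061 q7 -0.21
  gf 4.9
0.058 20.73 [0.5614 0.0783 0.1392] F [ 4.3  -2.14  1.55] T [-0.627 -0.723 -0.036] gap 0.0579 q7 -0.21
  gf 17.0
```

View pics/g6.png

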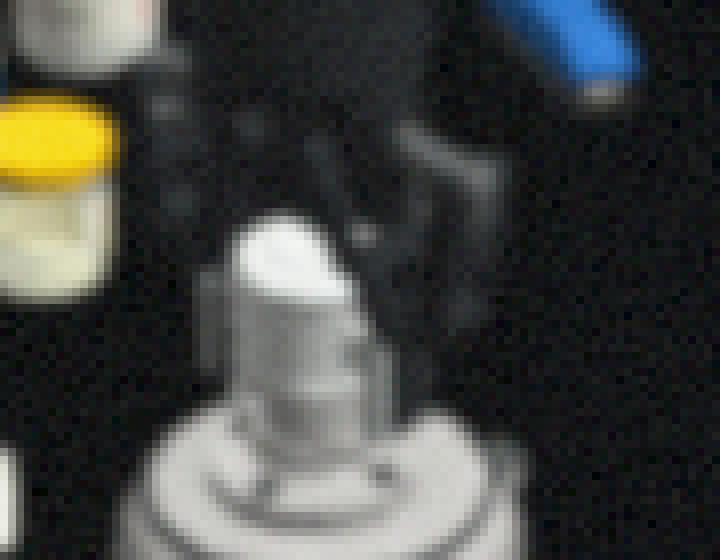

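The fingers are nearly on the closed width, with both arms down along the cap (left pad (226,161), right (247,168)). I squeeze to the stop, with the tool re-centred on what it feels.

Run:
```python
from rig import *
from h import *
move_l([.5614,.0785,.1385],feed=.02)
command_gripper(.050,70);sleep(.4);s=sense();st(s,"sq");print(s["gripper_force"])
command_gripper(.085);st(sense(),"open")
p=sense()["position"];move_l([p[0],p[1],.28],feed=.15)
movep([.45,-.2,.3],R(-.61))
st(sense(),"away")
ims=[]
for n,b in(("side",(205,125,275,185)),("top",(205,165,275,225))):
    p,d=camera(n);np.savez(f"pics/{n}2.npz",p=p,d=d);ims.append(crop(p,*b,5))
cv2.imwrite("pics/g7.png",np.hstack(ims))
```

```text
sq 21.64 [0.5616 0.0782 0.1393] F [-0.35 -2.15  6.8 ] T [-0.549 -0.13  -0.037] gap 0.0564 q7 -0.2
72.56319522857666
open 22.04 [0.5608 0.079  0.1381] F [ 0.69 -1.05 -0.11] T [-0.017 -0.043  0.022] gap 0.0847 q7 -0.2
away 24.28 [ 0.451  -0.1985  0.2998] F [0.16 0.19 0.18] T [-0.005 -0.002 -0.033] gap 0.0848 q7 0.06
```

View pics/g7.png

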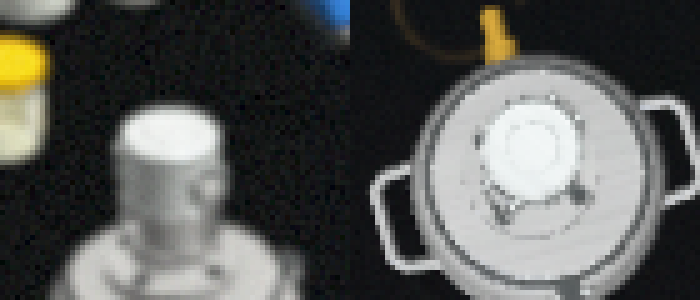

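The picture shows the cap upright on the neck (disc at side (239,151), top (311→about 241,194)), no arm standing out on either side, and the robot clear. The 56.4 mm stall fits both arms against their stops, since the 48 mm cap read 46.5 mm.

Run:
```python
from rig import *
from h import *
for n in("side","top"):
    P=cloud(camera_params(n),np.load(f"pics/{n}2.npz")["d"])
    m=(np.hypot(P[...,0]-.5605,P[...,1]-.079)<.013)&(P[...,2]>.15);print(n,np.median(P[m],0))
print(finish_job())
```

```text
side [0.55996224 0.08060681 0.17517029]
top [0.56035304 0.07898273 0.17575587]
the job is handed in; nothing more can be done
None
```

The stainless canister is closed and handed in at about 24 s of the 58 s allowed. The cap is seated on its seal, with its top at about 175 mm, which is the locked height, and both cam arms were closed together to the stops and held after release.

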